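# Roll the long sample tube onto the reading line

### The job

Two capped sample tubes lie in a shallow tray, one at each end. Push across the top of the longer tube with a fingertip so that it rolls along the tray until it comes to rest lying on the black reading line, over and along it. Do not grasp or lift it, and leave the shorter tube and the other things on the bench where they are.

Things in the scene. Friction and masses are not known exactly. Their poses are not given: they have to be found in the camera images.
- tray: Fixed white tray, 200 mm (its x) by 290 mm (its y). Origin at the centre of its underside. Its floor is 4 mm above the bench. At each end (y = +-142 mm) a rim 6 mm thick, top 24 mm above the bench, stands close behind the tube parked there, with hardly room for a finger between; lips along the x sides are 7 mm high. The tubes roll along its y.
- line: The black reading line, 184 mm long and 5 mm wide, flat on the tray's floor somewhere near the middle of the tray and reaching beyond both ends of the tube. Origin at its centre on the tray floor; its x runs along the line (the tray's x), its y across it, z up.
- long_tube: Longer tube: plain lying cylinder, 140 mm long, 35 mm diameter, amber with flush grey end caps, about 0.12 kg. Origin at its very centre, 17.5 mm above the tray floor (top 39 mm above the bench); x is its axis, y and z turn as it rolls. Starts at either end of the tray, nearly parallel to the line. Rolls easily, soon stops by itself; a fingertip dragged over its top travels twice as far as the tube.
- short_tube: The shorter tube, to be left alone: like the long one but 80 mm long, 35 mm in diameter, loose at the other end of the tray. Origin at its very centre, its x along the cylinder's axis.
- tip_box: Loose box of pipette tips, 86 x 124 mm and 85 mm high, white with a yellow rack, left (+y) of the tray; to be left alone. Origin at the centre of its underside.
- bottle: Loose capped white bottle, 52 mm in diameter and 125 mm high, right (-y) of the tray; to be left alone. Origin at the centre of its underside.
- beaker: Loose white plastic beaker, 64 mm in diameter and 70 mm high, right (-y) of the tray, nearer the robot; to be left alone. Origin at the centre of its underside.
Not all that is in view belongs to the job. What is shaped like the long_tube but green or turquoise is not meant.

How it is judged:
By the outcome, as a careful person would: the job done as asked, in the order asked, and still so for the second after the job is handed in, with the robot touching nothing.
It also fails if it takes over 58 s, if anything falls off the work surface, if the arm or the gripper's body presses on something with over 40 N, if the wrist force passes 120 N, or if a joint passes its speed limit or range.

### The arm

A 7-joint arm with a two-finger parallel gripper is mounted at the origin on the work surface. World frame = base frame: x ahead of the robot, y to its left, z up, the work surface at z = 0. Lengths are in m, angles in rad, forces in N, time in s.
With the tool pointing down it reaches from about 0.35 to 0.9 m from the base axis. Payload 8.1 kg.
Tool frame: the origin (TCP) lies midway between the tips of the shut fingers; the grasp point (between the pads) lies 19 mm behind it; z points along the fingers, y is the direction in which the jaws open and shut (so a half turn about z gives the same grasp; the last joint's range is limited). The gripper opens to 85 mm and grips with 20 to 120 N. Pads are 22 mm wide; open, the fingers measure 114 mm over their backs; the gripper's body (76 mm by 85 mm) begins 54 mm behind the grasp point. The pads swing forward as they close: fully open they stand 13 mm farther back than shut.
Start: joints at [1.05, 0.434, 0.025, 1.573, -0.012, 1.134, -0.075], TCP at [0.254, -0.571, 0.231] pointing down, gripper open.
Joint ranges: [-2.62, 2.62], [-0.44, 2.09], [-1.27, 1.32], [0.08, 2.57], [-1.32, 4.46], [0.12, 2], [-2.74, 2.74]. Speed limits (rad/s): [2.22, 2.22, 3.01, 3.01, 3.14, 3.14, 3.14].

### API

Orientations are given as a unit quaternion [x, y, z, w].
In Python, from cell import state, read_camera, finish_job, find_in, cut_out, place_of gives the robot as it stands.
- The arm moves only by the shell command python3 -m creep 'ROWS'. ROWS is JSON, a list of rows, each an object of numbers: "x", "y", "z": the shift along the tool's x, y, z as a fraction of full scale; "rx", "ry", "rz": the turn, a rotation vector about the tool's x, y, z as a fraction of full scale; "grip": the closure, from -1 (fully open) to 1 (shut). In form: [{"x": .., "y": .., "z": .., "rx": .., "ry": .., "rz": .., "grip": ..}, ...]. A call has 1 to 12 rows; each row shifts and turns the commanded pose from where the row before left it, along the tool's axes as they then stand; what a row does not reach is not made up. Full scale, the value 1, is 0.12 m for a shift and 1.5 rad for a turn. A row lasts 1/10 s, in which the tool goes at most 50 mm and 8.59 degrees, less where a joint would pass 70% of its speed; a pose out of reach is approached as far as the arm can. A call with a number of a shift or a turn outside -1 to 1 is refused whole. A call with a gripper value outside its range is refused whole. The fingers move at their own pace and stop on an object; the grip force is fixed at half the most. Time passes only in rows, so rows that do not move let the fingers close. It gives the time, the measured TCP pose, the force and the opening at its end, in the units of the state.
- state(): the state, without advancing time (a new reading comes with each control period).
- read_camera(name): name is "scene" or "side" or "wrist"; returns a dict with "color" (420x560x3 uint8, red, green, blue), "z_map" (420x560 float32, m along the optical axis (not along the pixel's ray), 0 where there is no reading), "K" (3x3 intrinsics, pixels), "extrinsics" (4x4, takes a point from camera to world coordinates). Camera axes: x right, y down, z forward; pixel columns grow to the right and rows downward; lengths in m; the calibration is good to about 2 mm. A picture is of the moment at which its call begins.
- finish_job(): hands the job in, once; it reports no verdict.
Trained networks look in a picture, given as the dict that the camera call returned (one of the last four; its "shot" number tells which), for a name from the list of things; names that differ only in an ending like _2 or _b are one class to them, and where a whole thing is asked for, a point or a joint stands for the part that bears it (a point fixed in the world has none). Each returns a list of dicts, best first, with "conf" (0 to 1); they miss things now and then, are a little off and sometimes report something else, mostly with a low value. They report only what shows in the picture. A call takes as long as a camera call. They do not tell look-alikes from the thing itself.
- find_in(picture, query): "location" ([column, row] as shares, 0 to 1, of the picture: columns of its width, rows of its height, amid what is visible of it).
- cut_out(picture, query): "region" (420x560 bool, what is visible of it) and "location" ([column, row] as shares, 0 to 1, of the picture: columns of its width, rows of its height, amid what is visible of it).
- place_of(picture, query): "location" ([column, row] as shares, 0 to 1, of the picture: columns of its width, rows of its height: a listed point, or the origin of a listed thing).
The state is a dict: "time_s": time; "joint_pos": joint angles; "dq": joint speeds; "joint_torque": joint torques, N m; "ee_pos": TCP position; "eef_rot": TCP orientation; "force": force on the tool from outside, world axes, zero at the start; "torque": the same for the moment, N m; "finger_gap": opening from 0.0 (shut) to 1.0 (fully open).
Only numpy, scipy, OpenCV 4.12 (cv2) and the standard library are available. Lean on these libraries where they do the work, as an engineer would, in place of code of your own. Each camera call takes 0.05 s, during which the arm holds its last target. There are 200 camera calls.

## Working session

There is one attempt and no reset: what is moved stays moved. The work goes in short steps, Python scripts to look and compute and a shell command to move; the robot and the scene stay as the last step left them, time stands still between calls to the robot, and variables do not carry over. Pictures are saved under pics/ and viewed, about 8 in all and at most 12, crops included, and the job is handed in when it is done.

```bash
mkdir -p pics
cat > h.py <<'E'
import numpy as np, cv2
from cell import *
def save(p,n): cv2.imwrite('pics/'+n,p['color'][:,:,::-1])
def cloud(p):
    z=p['z_map']; K=p['K']; v,u=np.mgrid[:z.shape[0],:z.shape[1]]
    P=np.stack([(u-K[0,2])/K[0,0]*z,(v-K[1,2])/K[1,1]*z,z],-1)
    E=p['extrinsics']; W=P@E[:3,:3].T+E[:3,3]; W[z==0]=np.nan; return W
E
python3 - <<'E'
from h import *
s=state(); print(s['ee_pos'],s['eef_rot'],s['time_s'],s['finger_gap'])
ims=[]
for c in ['scene','side']:
    p=read_camera(c); save(p,c+'1.png'); W=cloud(p)
    for n in ['long_tube','short_tube','line','tray']:
        for r in cut_out(p,n)[:3]:
            m=r['region']; w=W[m]; w=w[~np.isnan(w[:,0])]
            print(c,n,round(r['conf'],2),np.round(np.array(r['location'])*[560,420]),m.sum(),np.round(np.median(w,0),3),np.round(np.percentile(w,2,axis=0),3),np.round(np.percentile(w,98,axis=0),3), p['color'][m].mean(0).round())
E
```

```text
[ 0.25330393 -0.57083205  0.23053534] [ 9.78269481e-01  2.07335989e-01 -2.57179191e-04 -7.38180099e-04] 0.0 1.0027040398688585
scene long_tube 0.87 [230. 292.] 966 [ 0.693 -0.273  0.032] [ 0.631 -0.313  0.013] [ 0.751 -0.231  0.038] [46. 91. 89.]
scene long_tube 0.71 [252. 239.] 711 [ 0.609 -0.133  0.036] [ 0.534 -0.142  0.007] [ 0.669 -0.112  0.042] [83. 64. 51.]
scene long_tube 0.69 [321. 285.] 928 [ 0.815 -0.112  0.032] [ 0.795 -0.173  0.001] [ 0.826 -0.037  0.038] [48. 82. 52.]
scene short_tube 0.89 [312. 196.] 401 [0.606 0.087 0.034] [0.56  0.077 0.006] [0.638 0.12  0.042] [73. 62. 53.]
scene line 0.5 [280. 227.] 98 [ 0.619 -0.041  0.006] [ 0.516 -0.045  0.003] [ 0.677 -0.035  0.009] [92. 89. 84.]
scene tray 0.75 [283. 227.] 5425 [ 0.61  -0.017  0.006] [ 0.5   -0.164  0.002] [0.697 0.123 0.026] [131. 127. 120.]
side long_tube 0.96 [312. 263.] 1190 [ 0.595 -0.133  0.033] [ 0.528 -0.143  0.004] [ 0.663 -0.112  0.039] [90. 72. 57.]
side long_tube 0.85 [378. 317.] 1284 [ 0.677 -0.276  0.03 ] [ 0.621 -0.313  0.011] [ 0.743 -0.231  0.036] [29. 95. 93.]
side long_tube 0.78 [405. 233.] 1032 [ 0.801 -0.115  0.029] [ 0.791 -0.174 -0.001] [ 0.823 -0.037  0.035] [33. 84. 47.]
side short_tube 0.75 [285. 188.] 564 [0.593 0.086 0.031] [0.556 0.077 0.001] [0.634 0.117 0.039] [80. 70. 61.]
side line 0.58 [299. 237.] 195 [ 0.598 -0.042  0.003] [ 0.513 -0.046 -0.   ] [ 0.682 -0.036  0.006] [74. 75. 72.]
side tray 0.79 [297. 229.] 8552 [ 0.591 -0.02   0.003] [ 0.498 -0.165 -0.001] [0.693 0.122 0.023] [134. 135. 129.]
```

View image.

View pics/side1.png

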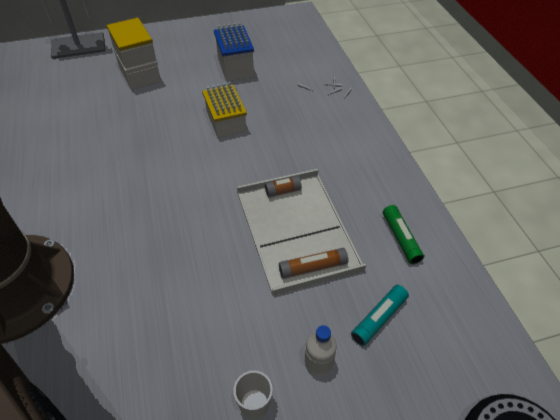

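```bash
cat >> h.py <<'E'
def measure(c,show=True):
    p=read_camera(c); W=cloud(p); out={}
    for n in ['long_tube','line','short_tube']:
        for r in cut_out(p,n)[:3]:
            m=r['region']; w=W[m]; w=w[~np.isnan(w[:,0])]
            if len(w)<30: continue
            med=np.median(w,0)
            if not(0.48<med[0]<0.72 and -0.17<med[1]<0.13): continue
            if n=='line':
                a=np.polyfit(w[:,0],w[:,1],1); print(c,n,round(r['conf'],2),'y(.6)=%.4f slope %.4f'%(np.polyval(a,.6),a[0]),'x',np.percentile(w[:,0],[1,99]).round(3),'z %.4f'%med[2])
            else:
                # fit cylinder r=17.5mm, horizontal axis: y=a+b(x-.6), z=zc
                from scipy.optimize import least_squares
                w=w[w[:,2]>np.percentile(w[:,2],10)]
                f=lambda q:np.hypot((w[:,1]-q[0]-q[1]*(w[:,0]-.6))/np.hypot(1,q[1]),w[:,2]-q[2])-.0175
                q=least_squares(f,[med[1],0,.0215],loss='soft_l1',f_scale=.001).x
                print(c,n,round(r['conf'],2),'y(.6)=%.4f slope %.4f z %.4f'%tuple(q),'x',np.percentile(w[:,0],[1,99]).round(3),len(w))
            break
    return p
E
python3 - <<'E'
from h import *
for c in ['scene','side']:
    p=measure(c); W=cloud(p)
    for n in ['bottle','beaker','tip_box']:
        for r in cut_out(p,n)[:1]:
            w=W[r['region']]; w=w[~np.isnan(w[:,0])]; print(n,r['conf'],np.percentile(w,2,axis=0).round(3),np.percentile(w,98,axis=0).round(3))
E
```

```text
scene long_tube 0.79 y(.6)=-0.1244 slope -0.0074 z 0.0224 x [0.531 0.67 ] 662
scene line 0.48 y(.6)=-0.0410 slope 0.0240 x [0.571 0.68 ] z 0.0059
scene short_tube 0.9 y(.6)=0.0961 slope 0.0252 z 0.0222 x [0.558 0.638] 321
bottle 0.69 [ 0.387 -0.389  0.005] [ 0.447 -0.333  0.072]
beaker 0.62 [ 0.388 -0.389  0.008] [ 0.447 -0.332  0.072]
tip_box 0.84 [0.484 0.322 0.002] [0.564 0.469 0.088]
side long_tube 0.92 y(.6)=-0.1247 slope -0.0046 z 0.0195 x [0.527 0.665] 1037
side line 0.58 y(.6)=-0.0410 slope 0.0243 x [0.51  0.684] z 0.0028
side short_tube 0.62 y(.6)=0.0961 slope 0.0265 z 0.0195 x [0.556 0.635] 483
bottle 0.72 [ 0.519 -0.346  0.01 ] [ 0.564 -0.308  0.125]
beaker 0.6 [ 0.387 -0.39   0.002] [ 0.442 -0.333  0.07 ]
tip_box 0.59 [0.478 0.321 0.004] [0.561 0.437 0.084]
```

```bash
python3 -m creep '[{"x":0.345,"y":-0.186},{"x":0.345,"y":-0.186},{"x":0.345,"y":-0.186},{"x":0.345,"y":-0.186},{"x":0.345,"y":-0.186},{"x":0.345,"y":-0.186},{"x":0.345,"y":-0.186},{"x":0.345,"y":-0.186},{"x":0.345,"y":-0.186},{"x":0.345,"y":-0.186},{"x":0.345,"y":-0.186},{"x":0.345,"y":-0.186}]'
python3 -m creep '[{"rz":-0.096},{"rz":-0.096},{"rz":-0.096},{"rz":-0.096},{"rz":-0.096},{"rz":-0.096},{"rz":-0.096},{"rz":-0.096},{},{}]'
```

```text
invalid input at $[0]: expected keys x, y, z, rx, ry, rz, grip
invalid input at $[0]: expected keys x, y, z, rx, ry, rz, grip
```

```bash
python3 -m creep '[{"x":0.345,"y":-0.186,"z":0,"rx":0,"ry":0,"rz":0,"grip":-1},{"x":0.345,"y":-0.186,"z":0,"rx":0,"ry":0,"rz":0,"grip":-1},{"x":0.345,"y":-0.186,"z":0,"rx":0,"ry":0,"rz":0,"grip":-1},{"x":0.345,"y":-0.186,"z":0,"rx":0,"ry":0,"rz":0,"grip":-1},{"x":0.345,"y":-0.186,"z":0,"rx":0,"ry":0,"rz":0,"grip":-1},{"x":0.345,"y":-0.186,"z":0,"rx":0,"ry":0,"rz":0,"grip":-1},{"x":0.345,"y":-0.186,"z":0,"rx":0,"ry":0,"rz":0,"grip":-1},{"x":0.345,"y":-0.186,"z":0,"rx":0,"ry":0,"rz":0,"grip":-1},{"x":0.345,"y":-0.186,"z":0,"rx":0,"ry":0,"rz":0,"grip":-1},{"x":0.345,"y":-0.186,"z":0,"rx":0,"ry":0,"rz":0,"grip":-1},{"x":0.345,"y":-0.186,"z":0,"rx":0,"ry":0,"rz":0,"grip":-1},{"x":0.345,"y":-0.186,"z":0,"rx":0,"ry":0,"rz":0,"grip":-1}]'
python3 -m creep '[{"x":0,"y":0,"z":0,"rx":0,"ry":0,"rz":-0.096,"grip":-1},{"x":0,"y":0,"z":0,"rx":0,"ry":0,"rz":-0.096,"grip":-1},{"x":0,"y":0,"z":0,"rx":0,"ry":0,"rz":-0.096,"grip":-1},{"x":0,"y":0,"z":0,"rx":0,"ry":0,"rz":-0.096,"grip":-1},{"x":0,"y":0,"z":0,"rx":0,"ry":0,"rz":-0.096,"grip":-1},{"x":0,"y":0,"z":0,"rx":0,"ry":0,"rz":-0.096,"grip":-1},{"x":0,"y":0,"z":0,"rx":0,"ry":0,"rz":-0.096,"grip":-1},{"x":0,"y":0,"z":0,"rx":0,"ry":0,"rz":-0.096,"grip":-1},{"x":0,"y":0,"z":0,"rx":0,"ry":0,"rz":0,"grip":-1}]'
```

```text
time_s: 2.4
ee_pos: [0.6, -0.1234, 0.2315]
eef_rot: [0.978, 0.207, 0.0, 0.0]
force: [0.6, -1.0, -0.0]
finger_gap: 0.995
time_s: 3.3
ee_pos: [0.599, -0.1251, 0.2313]
eef_rot: [0.707, 0.707, 0.0, -0.0]
force: [-0.6, -0.4, -0.1]
finger_gap: 0.997
```

```bash
python3 -m creep '[{"x":0,"y":0,"z":0.38,"rx":0,"ry":0,"rz":0,"grip":-1},{"x":0,"y":0,"z":0.38,"rx":0,"ry":0,"rz":0,"grip":-1},{"x":0,"y":0,"z":0.38,"rx":0,"ry":0,"rz":0,"grip":-1},{"x":0,"y":0,"z":0.38,"rx":0,"ry":0,"rz":0,"grip":-1},{"x":0,"y":0,"z":0,"rx":0,"ry":0,"rz":0,"grip":-1},{"x":0,"y":0,"z":0,"rx":0,"ry":0,"rz":0,"grip":-1}]'
python3 - <<'E'
from h import *
p=read_camera('side'); cv2.imwrite('pics/s2.png',cv2.resize(p['color'][120:320,200:460,::-1],None,fx=3,fy=3))
E
```

```text
time_s: 3.9
ee_pos: [0.599, -0.1248, 0.0494]
eef_rot: [0.708, 0.706, -0.0, -0.0]
force: [0.4, 0.5, 2.2]
finger_gap: 1.003
```

View pics/s2.png

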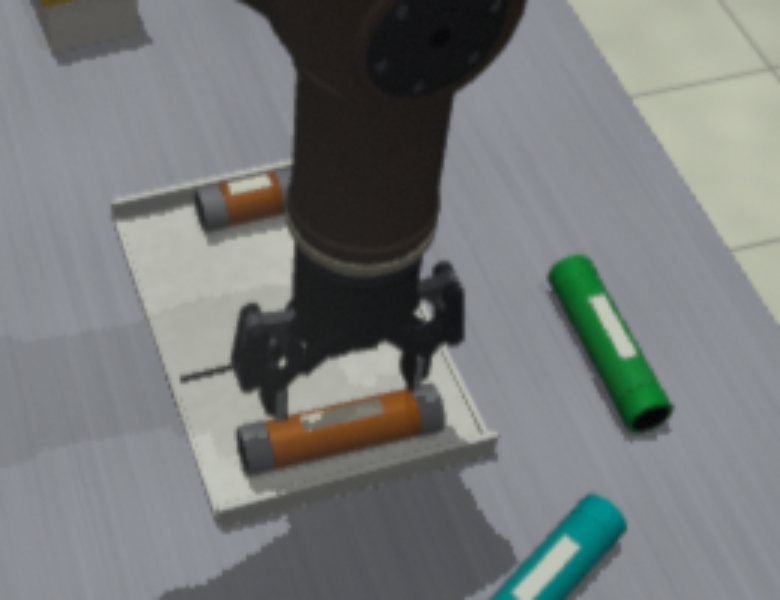

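```bash
python3 -m creep '[{"x":0,"y":0,"z":0.08,"rx":0,"ry":0,"rz":0,"grip":-1},{"x":0,"y":0,"z":0.07,"rx":0,"ry":0,"rz":0,"grip":-1},{"x":0,"y":0,"z":0,"rx":0,"ry":0,"rz":0,"grip":-1}]'
python3 -m creep '[{"x":0,"y":0,"z":0.017,"rx":0,"ry":0,"rz":0,"grip":-1},{"x":0,"y":0,"z":0,"rx":0,"ry":0,"rz":0,"grip":-1}]'
python3 -m creep '[{"x":0,"y":0,"z":0.017,"rx":0,"ry":0,"rz":0,"grip":-1},{"x":0,"y":0,"z":0,"rx":0,"ry":0,"rz":0,"grip":-1}]'
```

```text
time_s: 4.25
ee_pos: [0.5987, -0.1251, 0.0307]
eef_rot: [0.708, 0.707, -0.0, -0.0]
force: [-1.4, 0.7, 0.1]
finger_gap: 0.998
time_s: 4.45
ee_pos: [0.599, -0.1249, 0.029]
eef_rot: [0.708, 0.707, 0.0, 0.0]
force: [-0.4, -0.4, 0.8]
finger_gap: 1.001
time_s: 4.65
ee_pos: [0.5989, -0.1249, 0.0267]
eef_rot: [0.708, 0.707, -0.0, -0.0]
force: [-0.0, -0.2, 0.5]
finger_gap: 1.002
```

```bash
python3 -m creep '[{"x":0,"y":0,"z":0.008,"rx":0,"ry":0,"rz":0,"grip":-1},{"x":0,"y":0,"z":0,"rx":0,"ry":0,"rz":0,"grip":-1}]'
python3 -m creep '[{"x":0,"y":0,"z":0.008,"rx":0,"ry":0,"rz":0,"grip":-1},{"x":0,"y":0,"z":0,"rx":0,"ry":0,"rz":0,"grip":-1}]'
```

```text
time_s: 4.85
ee_pos: [0.5991, -0.1249, 0.026]
eef_rot: [0.707, 0.707, 0.0, 0.0]
force: [-0.4, -0.5, 0.3]
finger_gap: 1.002
time_s: 5.05
ee_pos: [0.5992, -0.125, 0.0258]
eef_rot: [0.707, 0.707, 0.0, 0.0]
force: [-3.1, 0.3, 9.7]
finger_gap: 1.002
```

```bash
python3 -m creep '[{"x":0.03,"y":0,"z":0,"rx":0,"ry":0,"rz":-0.001,"grip":-1},{"x":0.05,"y":0,"z":0,"rx":0,"ry":0,"rz":-0.001,"grip":-1},{"x":0.05,"y":0,"z":0,"rx":0,"ry":0,"rz":-0.001,"grip":-1},{"x":0.05,"y":0,"z":0,"rx":0,"ry":0,"rz":-0.001,"grip":-1},{"x":0.03,"y":0,"z":0,"rx":0,"ry":0,"rz":-0.001,"grip":-1},{"x":0,"y":0,"z":0,"rx":0,"ry":0,"rz":0,"grip":-1}]'
python3 -c "
from h import *
measure('side');measure('scene')"
```

```text
time_s: 5.65
ee_pos: [0.5993, -0.0989, 0.0252]
eef_rot: [0.704, 0.71, 0.0, 0.0]
force: [0.4, 0.3, 5.5]
finger_gap: 1.0
side long_tube 0.89 y(.6)=-0.1118 slope -0.0054 z 0.0195 x [0.528 0.665] 983
side short_tube 0.63 y(.6)=0.0964 slope 0.0437 z 0.0197 x [0.556 0.615] 350
scene long_tube 0.71 y(.6)=-0.1121 slope -0.0050 z 0.0223 x [0.533 0.67 ] 604
```

```bash
python3 -m creep '[{"x":0.04,"y":0,"z":0.003,"rx":0,"ry":0,"rz":-0.003,"grip":-1},{"x":0.07,"y":0,"z":0,"rx":0,"ry":0,"rz":-0.003,"grip":-1},{"x":0.08,"y":0,"z":0,"rx":0,"ry":0,"rz":-0.003,"grip":-1},{"x":0.08,"y":0,"z":0,"rx":0,"ry":0,"rz":-0.003,"grip":-1},{"x":0.08,"y":0,"z":0,"rx":0,"ry":0,"rz":-0.003,"grip":-1},{"x":0.08,"y":0,"z":0,"rx":0,"ry":0,"rz":-0.003,"grip":-1},{"x":0.08,"y":0,"z":0,"rx":0,"ry":0,"rz":-0.003,"grip":-1},{"x":0.08,"y":0,"z":0,"rx":0,"ry":0,"rz":-0.003,"grip":-1},{"x":0.08,"y":0,"z":0,"rx":0,"ry":0,"rz":-0.003,"grip":-1},{"x":0.07,"y":0,"z":0,"rx":0,"ry":0,"rz":-0.003,"grip":-1},{"x":0.04,"y":0,"z":0,"rx":0,"ry":0,"rz":-0.003,"grip":-1},{"x":0,"y":0,"z":0,"rx":0,"ry":0,"rz":0,"grip":-1}]'
python3 -c "
from h import *
measure('side');measure('scene')"
```

```text
time_s: 7.25
ee_pos: [0.5962, -0.0052, 0.0246]
eef_rot: [0.687, 0.727, 0.0, -0.0]
force: [0.2, 0.0, 0.6]
finger_gap: 1.0
side long_tube 0.96 y(.6)=-0.1027 slope -0.0059 z 0.0195 x [0.528 0.664] 966
scene short_tube 0.67 y(.6)=0.0964 slope 0.0305 z 0.0222 x [0.56  0.638] 225
```

```bash
python3 -m creep '[{"x":0,"y":0,"z":-0.17,"rx":0,"ry":0,"rz":0.011,"grip":-1},{"x":-0.297,"y":-0.02,"z":0,"rx":0,"ry":0,"rz":0.012,"grip":-1},{"x":-0.297,"y":0,"z":0,"rx":0,"ry":0,"rz":0.011,"grip":-1},{"x":-0.297,"y":0,"z":0,"rx":0,"ry":0,"rz":0,"grip":-1},{"x":0,"y":0,"z":0.12,"rx":0,"ry":0,"rz":0,"grip":-1},{"x":0,"y":0,"z":0.03,"rx":0,"ry":0,"rz":0,"grip":-1},{"x":0,"y":0,"z":0.02,"rx":0,"ry":0,"rz":0,"grip":-1},{"x":0,"y":0,"z":0,"rx":0,"ry":0,"rz":0,"grip":-1}]'
python3 -c "
from h import *
measure('side');measure('scene')"
```

```text
time_s: 8.45
ee_pos: [0.5956, -0.112, 0.0252]
eef_rot: [0.705, 0.709, -0.0, -0.0]
force: [-5.4, -1.2, 8.3]
finger_gap: 0.998
side long_tube 0.97 y(.6)=-0.1015 slope -0.0055 z 0.0195 x [0.528 0.665] 803
side short_tube 0.6 y(.6)=0.0965 slope 0.0664 z 0.0196 x [0.554 0.617] 345
scene long_tube 0.87 y(.6)=-0.1010 slope -0.0052 z 0.0221 x [0.546 0.67 ] 436
scene short_tube 0.58 y(.6)=0.0966 slope 0.0364 z 0.0226 x [0.557 0.638] 337
```

Contact is good; the pad is only about 22 mm wide along y, so I'll use short strokes of about 42 mm.

```bash
python3 -m creep '[{"x":0.035,"y":0,"z":0.003,"rx":0,"ry":0,"rz":-0.002,"grip":-1},{"x":0.06,"y":0,"z":0,"rx":0,"ry":0,"rz":-0.003,"grip":-1},{"x":0.06,"y":0,"z":0,"rx":0,"ry":0,"rz":-0.003,"grip":-1},{"x":0.06,"y":0,"z":0,"rx":0,"ry":0,"rz":-0.003,"grip":-1},{"x":0.06,"y":0,"z":0,"rx":0,"ry":0,"rz":-0.003,"grip":-1},{"x":0.045,"y":0,"z":0,"rx":0,"ry":0,"rz":-0.002,"grip":-1},{"x":0.025,"y":0,"z":0,"rx":0,"ry":0,"rz":-0.001,"grip":-1},{"x":0,"y":0,"z":0,"rx":0,"ry":0,"rz":0,"grip":-1}]'
python3 -c "
from h import *
measure('side');measure('scene')"
```

```text
time_s: 9.65
ee_pos: [0.5961, -0.0686, 0.0254]
eef_rot: [0.695, 0.719, 0.001, -0.0]
force: [-1.9, 2.1, 8.7]
finger_gap: 1.005
side long_tube 0.8 y(.6)=-0.0796 slope 0.0137 z 0.0193 x [0.528 0.666] 986
side line 0.6 y(.6)=-0.0414 slope 0.0234 x [0.51  0.683] z 0.0030
side short_tube 0.77 y(.6)=0.0958 slope 0.0159 z 0.0194 x [0.555 0.6  ] 276
scene long_tube 0.79 y(.6)=-0.0799 slope 0.0128 z 0.0223 x [0.533 0.67 ] 592
scene short_tube 0.91 y(.6)=0.0964 slope 0.0162 z 0.0224 x [0.554 0.638] 344
```

```bash
python3 -m creep '[{"x":0,"y":0,"z":-0.1,"rx":0,"ry":0,"rz":0,"grip":-1},{"x":-0.172,"y":0.02,"z":0,"rx":0,"ry":0,"rz":0,"grip":-1},{"x":0,"y":0,"z":0.07,"rx":0,"ry":0,"rz":0,"grip":-1},{"x":0,"y":0,"z":0.02,"rx":0,"ry":0,"rz":0,"grip":-1},{"x":0,"y":0,"z":0.01,"rx":0,"ry":0,"rz":0,"grip":-1},{"x":0,"y":0,"z":0,"rx":0,"ry":0,"rz":0,"grip":-1}]'
python3 -m creep '[{"x":0.03,"y":0,"z":0,"rx":0,"ry":0,"rz":0,"grip":-1},{"x":0.06,"y":0,"z":0,"rx":0,"ry":0,"rz":-0.001,"grip":-1},{"x":0.06,"y":0,"z":0,"rx":0,"ry":0,"rz":-0.001,"grip":-1},{"x":0.06,"y":0,"z":0,"rx":0,"ry":0,"rz":-0.001,"grip":-1},{"x":0.06,"y":0,"z":0,"rx":0,"ry":0,"rz":-0.001,"grip":-1},{"x":0.03,"y":0,"z":0,"rx":0,"ry":0,"rz":-0.001,"grip":-1},{"x":0.02,"y":0,"z":0,"rx":0,"ry":0,"rz":0,"grip":-1},{"x":0,"y":0,"z":0,"rx":0,"ry":0,"rz":0,"grip":-1}]'
python3 -c "
from h import *
measure('side');measure('scene')"
```

```text
time_s: 10.65
ee_pos: [0.5985, -0.0914, 0.0249]
eef_rot: [0.696, 0.718, -0.0, 0.0]
force: [-3.3, -1.7, 9.2]
finger_gap: 0.999
time_s: 11.45
ee_pos: [0.5977, -0.0516, 0.0256]
eef_rot: [0.693, 0.721, 0.001, 0.0]
force: [-2.8, 0.3, 14.9]
finger_gap: 1.0
side long_tube 0.64 y(.6)=-0.0597 slope 0.0175 z 0.0193 x [0.528 0.667] 925
side line 0.48 y(.6)=-0.0720 slope -0.5176 x [0.496 0.694] z 0.0028
side short_tube 0.62 y(.6)=0.0954 slope -0.0117 z 0.0198 x [0.555 0.598] 240
scene long_tube 0.71 y(.6)=-0.0596 slope 0.0232 z 0.0221 x [0.534 0.67 ] 548
scene short_tube 0.75 y(.6)=0.0967 slope 0.0147 z 0.0226 x [0.555 0.638] 367
```

```bash
python3 -m creep '[{"x":0,"y":0,"z":-0.1,"rx":0,"ry":0,"rz":0,"grip":-1},{"x":-0.15,"y":0,"z":0,"rx":0,"ry":0,"rz":0,"grip":-1},{"x":0,"y":0,"z":0.07,"rx":0,"ry":0,"rz":0,"grip":-1},{"x":0,"y":0,"z":0.02,"rx":0,"ry":0,"rz":0,"grip":-1},{"x":0,"y":0,"z":0.009,"rx":0,"ry":0,"rz":0,"grip":-1},{"x":0,"y":0,"z":0,"rx":0,"ry":0,"rz":0,"grip":-1}]'
python3 -m creep '[{"x":0.03,"y":0,"z":0,"rx":0,"ry":0,"rz":0,"grip":-1},{"x":0.06,"y":0,"z":0,"rx":0,"ry":0,"rz":-0.001,"grip":-1},{"x":0.06,"y":0,"z":0,"rx":0,"ry":0,"rz":-0.001,"grip":-1},{"x":0.06,"y":0,"z":0,"rx":0,"ry":0,"rz":-0.001,"grip":-1},{"x":0.05,"y":0,"z":0,"rx":0,"ry":0,"rz":0,"grip":-1},{"x":0.03,"y":0,"z":0,"rx":0,"ry":0,"rz":0,"grip":-1},{"x":0.01,"y":0,"z":0,"rx":0,"ry":0,"rz":0,"grip":-1},{"x":0,"y":0,"z":0,"rx":0,"ry":0,"rz":0,"grip":-1}]'
python3 -c "
from h import *
measure('side');measure('scene')"
```

```text
time_s: 12.45
ee_pos: [0.5977, -0.0713, 0.0247]
eef_rot: [0.693, 0.72, -0.0, -0.0]
force: [-4.1, -1.8, 10.8]
finger_gap: 0.999
time_s: 13.25
ee_pos: [0.5967, -0.0338, 0.0256]
eef_rot: [0.692, 0.722, 0.001, -0.0]
force: [-4.2, 0.1, 20.2]
finger_gap: 0.999
side long_tube 0.61 y(.6)=-0.0407 slope 0.0308 z 0.0193 x [0.528 0.665] 850
side short_tube 0.8 y(.6)=0.0978 slope 0.0896 z 0.0192 x [0.539 0.591] 215
scene long_tube 0.58 y(.6)=-0.0405 slope 0.0296 z 0.0222 x [0.533 0.67 ] 593
scene short_tube 0.84 y(.6)=0.0964 slope 0.0294 z 0.0227 x [0.559 0.639] 349
```

Nearly there; lift straight up, clear the view and check.

```bash
python3 -m creep '[{"x":0,"y":0,"z":-0.1,"rx":0,"ry":0,"rz":0,"grip":-1},{"x":0,"y":0,"z":-0.4,"rx":0,"ry":0,"rz":0,"grip":-1},{"x":0,"y":0,"z":-0.4,"rx":0,"ry":0,"rz":0,"grip":-1},{"x":0,"y":0,"z":-0.4,"rx":0,"ry":0,"rz":0,"grip":-1},{"x":0,"y":0,"z":0,"rx":0,"ry":0,"rz":0,"grip":-1},{"x":0,"y":0,"z":0,"rx":0,"ry":0,"rz":0,"grip":-1},{"x":0,"y":0,"z":0,"rx":0,"ry":0,"rz":0,"grip":-1}]'
python3 -c "
from h import *
measure('side');measure('scene');p=measure('wrist');save(p,'w1.png')"
```

```text
time_s: 14.35
ee_pos: [0.5955, -0.0355, 0.1791]
eef_rot: [0.692, 0.722, -0.001, -0.001]
force: [0.2, 0.3, -1.1]
finger_gap: 1.001
side long_tube 0.67 y(.6)=-0.0409 slope 0.0253 z 0.0193 x [0.528 0.665] 891
side short_tube 0.63 y(.6)=0.0962 slope 0.0290 z 0.0195 x [0.556 0.634] 400
scene long_tube 0.58 y(.6)=-0.0405 slope 0.0273 z 0.0222 x [0.533 0.669] 589
scene short_tube 0.89 y(.6)=0.0964 slope 0.0290 z 0.0225 x [0.558 0.638] 324
wrist long_tube 0.94 y(.6)=-0.0392 slope 0.0283 z 0.0210 x [0.532 0.667] 4492
wrist short_tube 0.74 y(.6)=0.0974 slope 0.0264 z 0.0212 x [0.559 0.637] 3601
```

View pics/w1.png

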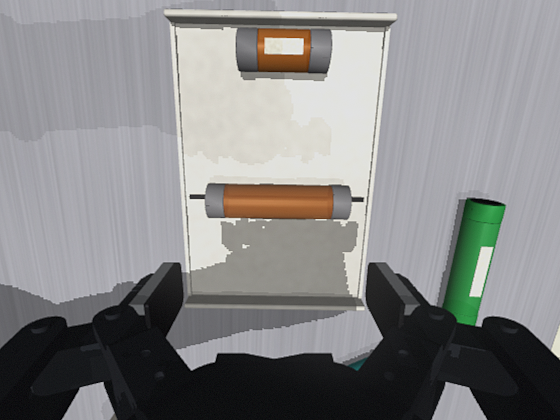

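```bash
python3 -c "
from h import *
p=read_camera('wrist');W=cloud(p);g=p['color'].max(2)
for a,b in [(191,202),(354,363)]:
    m=np.zeros(g.shape,bool);m[190:208,a:b]=g[190:208,a:b]<70
    print(m.sum(),np.nanmedian(W[m],0).round(4),np.nanstd(W[m],0).round(4))
measure('wrist')"
```

```text
42 [ 0.514  -0.0423  0.0047] [0.0032 0.0012 0.0008]
31 [ 0.6855 -0.0379  0.0047] [0.0027 0.0011 0.0007]
wrist long_tube 0.57 y(.6)=-0.0392 slope 0.0276 z 0.0210 x [0.531 0.668] 4662
wrist line 0.63 y(.6)=-0.0395 slope 0.0275 x [0.508 0.689] z 0.0046
wrist short_tube 0.84 y(.6)=0.0974 slope 0.0270 z 0.0212 x [0.559 0.637] 3742
```

```bash
python3 -c "
from cell import *
print(finish_job(),state()['time_s'])"
```

```text
the job is handed in; nothing more can be done
the job is handed in; nothing more can be done
```

The long amber tube now lies on the black reading line, over and along it. I rolled it there with the open gripper's two fingertips dragged lightly over its top, without grasping or lifting it, then raised the arm clear and handed the job in. The last clock reading before that was about 14 s.

- **How it went:** I used several short strokes and turned the tool slightly to line the tube up. One early long stroke slid off the tube, because the fingertips are only about 22 mm wide. The tube moved about 1 cm in that stroke, and I carried on in shorter ones.
- **Tube on the line:** in the last wrist picture the tube's axis is within about 1 mm of the line at its middle. It is tilted about 0.002 rad from the line. From the side and scene cameras, against the line as measured at the start, it is again within about 1 mm, with tilt within about 0.004 rad.
- **Shorter tube:** it still measures at y = 0.096 m, as at the start; its fits during the strokes were noisy because the arm hid part of it.
- **Forces:** the highest force I read was about 20 N, taken only at the end of each move.
- **Not checked:** I did not re-measure the tip box, bottle or beaker at the end; the arm's planned path stayed clear of them.

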